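Draw out the griddle's hot drip tray with the hook

ROBOT

A 7-joint arm with a two-finger parallel gripper is mounted at the origin on the work surface. World frame = base frame: x ahead of the robot, y to its left, z up, the work surface at z = 0. Lengths are in m, angles in rad, forces in N, time in s.
With the tool pointing down it reaches from about 0.425 to 0.925 m from the base axis. Payload 6.8 kg.
Tool frame: the origin (TCP) lies at the very end of the fingers, on their centre line; the grasp point (between the pads) lies 19 mm behind it (bot.grasp_offset is the distance from the TCP to the grasp point, in m); z points along the fingers, y is the direction in which the jaws open and shut (so a half turn about z gives the same grasp; the last joint's range is limited). The gripper opens to 85 mm and grips with 20 to 120 N. Pads are 22 mm wide; open, the fingers measure 114 mm over their backs; the gripper's body (76 mm by 85 mm) begins 54 mm behind the grasp point. The pads swing forward as they close: fully open they stand 13 mm farther back than shut.
Start: joints at [-1.329, 0.477, 0.022, 1.555, -0.011, 1.109, -0.083], TCP at [0.231, 0.634, 0.231] pointing down, gripper open.
Joint ranges: [-2.96, 2.96], [-0.34, 2.1], [-1.41, 1.46], [0.24, 2.44], [-1.37, 4.51], [0.17, 1.92], [-2.96, 2.96]. Speed limits (rad/s): [2.39, 2.39, 3.14, 3.14, 3.14, 3.14, 3.14].

INTERFACE

Orientations are given as a unit quaternion [w, x, y, z].
In Python, from station import monitor, cams, bot, finder gives the robot as it stands.
- The arm moves only by the tool jog_arm, never from a script. Its argument "plan" is a list of rows, each an object of numbers: "x", "y", "z": the shift along the tool's x, y, z as a fraction of full scale; "wx", "wy", "wz": the turn, a rotation vector about the tool's x, y, z as a fraction of full scale. A call has 1 to 12 rows; each row is the pose to reach, as a shift and turn from the pose measured when the call began, along the tool's axes at that moment, turning the shorter way round; what a row does not reach only later rows make up. Full scale, the value 1, is 20 cm for a shift and 180 degrees for a turn. A row lasts 1/12 s, in which the tool goes at most 41.7 mm and 7.16 degrees, less where a joint would pass 70% of its speed; a pose out of reach is approached as far as the arm can. A call with a number of a shift or a turn outside -1 to 1 is refused whole. A call with a gripper value outside its range is refused whole. "hand" is the opening, from -1 (shut) to 1 (fully open), set as the call begins (left out, the last holds). The fingers move at their own pace and stop on an object; "grip_force" is the grip in N (left out, the last holds). Time passes only in rows, so rows that repeat a pose let the fingers close. It gives the time, the measured TCP pose, the force and the opening at its end, in the units of the state.
- monitor.get_obs(): the state, without advancing time (a new reading comes with each control period).
- cams.read_camera(name): name is "scene" or "top" or "wrist"; returns the picture (384x512x3 uint8, red, green, blue); there is no depth.
- cams.get_calibration(name): a dict with "fx", "fy", "cx", "cy" (pixels), "extrinsics" (4x4, takes a point from world to camera coordinates). Camera axes: x right, y down, z forward; pixel columns grow to the right and rows downward; lengths in m; the calibration is good to about 2 mm. A picture is of the moment at which its call begins: read the wrist's pose just before it. get_calibration takes no time and is no camera call; for the wrist camera it gives the pose at the moment of the call.
- bot.hand_in(): hands the job in, once; it reports no verdict.
Trained networks look in the newest picture that a camera, given by its name, has taken for a name from the list of things; names that differ only in an ending like _2 or _b are one class to them, and where a whole thing is asked for, a point or a joint stands for the part that bears it (a point fixed in the world has none). Each returns a list of dicts, best first, with "confidence" (0 to 1); they miss things now and then, are a little off and sometimes report something else, mostly with a low value. They report only what shows in the picture. A call takes as long as a camera call. They do not tell look-alikes from the thing itself.
- finder.find_in(camera, target): "bbox" ([left, top, width, height] in pixels, round what is visible of it).
- finder.place_of(camera, target): "location" ([column, row] in pixels: a listed point, or the origin of a listed thing).
The state is a dict: "t": time; "q": joint angles; "joint_vel": joint speeds; "joint_torque": joint torques, N m; "eef_pos": TCP position; "tool_rot": TCP orientation; "contact_force": force on the tool from outside, world axes, zero at the start; "torque": the same for the moment, N m; "gripper_width": opening from 0.0 (shut) to 1.0 (fully open).
Only numpy, scipy, OpenCV 4.12 (cv2) and the standard library are available. Lean on these libraries where they do the work, as an engineer would, in place of code of your own. Each camera call takes 0.05 s, during which the arm holds its last target. There are 200 camera calls.

TASK

The griddle's drip tray is hot and due for emptying: take the hook from its rest, drop its nose into the finger hole of the tray's red tab and draw the tray out until it meets its stop, which you will only feel. Lean on the stop with a steady pull of about 12 newtons for a second, never pulling or pushing on the tray with more than 25, then unhook, leaving the tray drawn out, and lay the hook back in its rest. Do not touch the tray or the griddle with the gripper or arm, and leave the bottle, the glass and the food pan where they stand.

Things in the scene. Friction and masses are not known exactly. Their poses are not given: they have to be found in the camera images.
- griddle: Steel countertop griddle, 300 deep (x), 360 wide (y), 183 high; fixed. Origin: centre of its underside, on the counter. Its -x axis points out of its front, the way the tray slides out; z up. Front face at its x = -150; two black knobs on it stand 12 mm proud, 108 mm high, at y = -120 and +120.
- tray: Aluminium drip tray, 230 wide, 265 long, 40 high, origin at its underside's centre, axes as the griddle's. Slides only along the griddle's x, needs about 3 N to slide, stays where left. Starts 0 to 10 mm out. Somewhere 80 to 120 mm out from shut (unknown, different every time) it meets a hidden sprung stop, about 2 N more per mm, which pushes it back a few mm when the pull is eased.
- tray_hole (a point): Centre of the round finger hole (24 diameter, straight down, open below) in the tray's level red tab, at the tab's upper surface, 52 mm above the counter; axes as the griddle's. Tab 5 thick, 64 wide (y), from the tray's front plate (27 mm to +x of the hole's centre) to 27 mm on the -x side. With the tray shut the hole is at x = -177.5 mm in the griddle's frame.
- rest: Dark steel tool rest, base 130 x 70 x 6, fixed. Origin: centre of its underside, on the counter. Two notched posts at its x = -42 and +42 (10 thick, 50 wide) carry the hook's handle, lying along the rest's x, nose to +x; notch floor 48 mm high, about 25 wide, wider at the top, side walls up to about 65 mm high. Between the posts is room for fingers.
- hook_grip (a point): Centre of the hook's dark wooden handle, 110 long (x), 18 wide (y), 24 high (z); x towards the nose, z up as it lies in the rest, where this point is 60 mm above the counter, over the rest's origin within 8 mm. Loose, about 140 g. A steel rod of 8 mm diameter runs on from the handle's front end along its axis, then turns straight down into the nose.
- hook_tip (a point): Lowest end of the hook's nose: a downward steel pin, 8 mm diameter, round end, 95 mm ahead (x) of the handle's centre and 34 mm below it. The level rod above it has its underside 30 mm above this point.
- pan: Clear plastic food pan with green sticks, 120 x 90 x 65 high, loose, bystander. Origin: centre of its underside.
- bottle: Yellow squeeze bottle, 56 diameter, 165 high, loose, bystander. Origin: centre of its underside.
- tumbler: Glass tumbler, 72 diameter, 85 high, loose, bystander. Origin: centre of its underside.
There are look-alikes about, which are no part of the job. What is shaped like the rest but blue is not meant.

How it is judged:
On the way, in this order (a step that is already met when the one before it is completed fails the run):
1. the hook's nose is in the tray's finger hole (horizontal distance between hook_tip and tray_hole below 0.013 m and z of hook_tip in the frame of tray_hole below -0.008 m), for 0.1 s.
2. tray drawn out to its stop, at least 72 mm, and held there with the nose bearing on the near edge of the hole at 8 N or more, tray not moving (x of tray_hole in the frame of griddle below -0.2495 m and x of hook_tip in the frame of tray_hole below -0.002 m and z of hook_tip in the frame of tray_hole below -0.004 m and contact force between hook and tray above 8 N and linear speed of tray below 0.004 m/s), for 0.3 s.
At the end, for the whole second after the job is handed in: The tray stands at least 72 mm out and at rest; the hook lies still in both notches of its rest, nose down, its handle's centre within 30 mm along and 12 mm across of the rest's centre and 54 to 66 mm high, turned less than 0.2 rad from the rest and tilted less than 0.25 rad, and is released (x of tray_hole in the frame of griddle below -0.2495 m and linear speed of tray below 0.005 m/s and x of hook_grip in the frame of rest between -0.03 and 0.03 m and y of hook_grip in the frame of rest between -0.012 and 0.012 m and z of hook_grip in the frame of rest between 0.054 and 0.066 m and angle between the x axis of hook_grip and the x axis of rest, either way round below 0.2 rad and angle between hook_grip's own z axis and vertical below 0.25 rad and linear speed of hook below 0.01 m/s and contact force between the fingers and hook below 0.1 N); the robot touches nothing.
It fails at once if the hook pulls or pushes on the tray with more than 25 N (contact force between hook and tray above 25 N).
It fails at once if gripper or arm touches the hot tray or griddle (contact force between any of the fingers, the arm and tray above 0.5 N or contact force between any of the fingers, the arm and griddle above 0.5 N).
It fails at once if the bottle, glass or food pan is shifted more than 30 mm (distance of any of pan, bottle, tumbler from where it was at the start of the episode above 0.03 m).
It also fails if it takes over 64 s, if anything falls off the work surface, if the arm or the gripper's body presses on something with over 40 N, if the wrist force passes 120 N, or if a joint passes its speed limit or range.

## Working session

There is one attempt and no reset: what is moved stays moved. The work goes in short steps, Python scripts to look and compute and a tool call to move; the robot and the scene stay as the last step left them, time stands still between calls to the robot, and variables do not carry over. Pictures are saved under pics/ and viewed, about 8 in all and at most 12, crops included, and the job is handed in when it is done.

Besides the shell and the picture viewer there is one more tool, called after "Request:" as name([rows], argument=value, ...), one row to a line, values as JSON. jog_arm: Moves the arm, as the interface text tells. Shift numbers are shares of 20 cm and turn numbers shares of 180 degrees, none past 1 either way. Its arguments: {"type":"object","properties":{"plan":{"type":"array","items":{"type":"object","properties":{"x":{"type":"number","minimum":-1,"maximum":1},"y":{"type":"number","minimum":-1,"maximum":1},"z":{"type":"number","minimum":-1,"maximum":1},"wx":{"type":"number","minimum":-1,"maximum":1},"wy":{"type":"number","minimum":-1,"maximum":1},"wz":{"type":"number","minimum":-1,"maximum":1}}}},"hand":{"type":"number"},"grip_force":{"type":"number"}},"required":["plan"]}

```bash
mkdir -p pics
cat > h.py <<'E'
import numpy as np, cv2
from station import monitor, cams, bot, finder
def snap(n,f):
    c=cams.get_calibration(n); im=cams.read_camera(n)
    cv2.imwrite('pics/'+f+'.png',im[:,:,::-1]); return im,c
def ray(c,p):
    E=np.array(c['extrinsics']); R,t=E[:3,:3],E[:3,3]
    d=R.T@np.array([(p[0]-c['cx'])/c['fx'],(p[1]-c['cy'])/c['fy'],1]); return -R.T@t,d/np.linalg.norm(d)
def at_z(c,p,z):
    o,d=ray(c,p); return o+d*(z-o[2])/d[2]
def tri(rs):
    A=sum(np.eye(3)-np.outer(d,d) for o,d in rs); b=sum((np.eye(3)-np.outer(d,d))@o for o,d in rs)
    return np.linalg.solve(A,b)
def proj(c,P):
    E=np.array(c['extrinsics']); q=E[:3,:3]@P+E[:3,3]; return np.array([c['fx']*q[0]/q[2]+c['cx'],c['fy']*q[1]/q[2]+c['cy']])
E
python3 - <<'E'
from h import *
o=monitor.get_obs(); print(o)
ims=[]
for n in ['scene','top']:
    im,c=snap(n,n+'0'); ims.append(im)
    print(n,np.round(ray(c,(256,192)),3).tolist())
    for t in ['griddle','tray','tray_hole','rest','hook_grip','hook_tip','pan','bottle','tumbler']:
        r=finder.place_of(n,t); print(t,[(np.round(x['location'],1).tolist(),round(x['confidence'],2)) for x in r[:4]])
        for x in r[:2]: print('   z0/.06',np.round(at_z(c,x['location'],0.0 if t not in('tray_hole','hook_grip','hook_tip') else .055),3).tolist())
cv2.imwrite('pics/a.png',np.vstack(ims)[:,:,::-1])
E
```

```text
{'t': 0.0, 'q': array([-1.32909439,  0.47776992,  0.02233231,  1.55644522, -0.01149145,
        1.10930567, -0.08307073]), 'joint_vel': array([-3.89948404e-04, -1.61024339e-05, -9.64769878e-05,  1.15732954e-03,
       -1.50098593e-03,  6.64663086e-04, -2.49686974e-05]), 'joint_torque': array([-3.05883314e-04, -5.96456695e+01,  1.60769138e+00, -2.81191868e+01,
        1.24132921e-02,  9.56009579e-03, -2.83076240e-06]), 'eef_pos': array([0.23114009, 0.63356407, 0.23034845]), 'tool_rot': array([-8.86423319e-05,  1.73980340e-01,  9.84748715e-01, -8.95648550e-04]), 'contact_force': array([-0.15668633,  0.76330704, -0.17049959]), 'torque': array([ 0.00335286, -0.02510737, -0.03882606]), 'gripper_width': 0.9976775632516188}
scene [[1.118, -0.297, 1.08], [-0.43, 0.318, -0.845]]
griddle [([295.6, 188.9], 0.71), ([163.4, 283.0], 0.66)]
   z0/.06 [0.636, 0.221, 0.0]
   z0/.06 [0.655, -0.284, 0.0]
tray []
tray_hole [([305.6, 235.4], 0.74), ([209.8, 232.9], 0.68)]
   z0/.06 [0.801, 0.114, 0.055]
   z0/.06 [0.628, -0.103, 0.055]
rest [([284.9, 110.8], 0.85), ([343.3, 212.0], 0.84), ([296.1, 187.6]
[... 328 characters left out ...]
.0]
top [[0.477, 0.069, 1.233], [0.098, -0.008, -0.995]]
griddle [([373.4, 172.6], 0.88)]
   z0/.06 [0.661, -0.285, 0.0]
tray []
tray_hole [([312.6, 183.3], 0.92)]
   z0/.06 [0.62, -0.099, 0.055]
rest [([179.5, 126.1], 0.91), ([202.9, 179.9], 0.79), ([140.1, 270.2], 0.69)]
   z0/.06 [0.793, 0.291, 0.0]
   z0/.06 [0.632, 0.216, 0.0]
hook_grip [([195.7, 181.3], 0.64)]
   z0/.06 [0.621, 0.23, 0.055]
hook_tip [([221.5, 165.1], 0.83)]
   z0/.06 [0.668, 0.158, 0.055]
pan [([193.8, 234.7], 0.6), ([126.4, 210.6], 0.46)]
   z0/.06 [0.47, 0.239, 0.0]
   z0/.06 [0.537, 0.44, 0.0]
bottle [([228.7, 131.1], 0.74)]
   z0/.06 [0.779, 0.143, 0.0]
tumbler [([128.4, 211.3], 0.89)]
   z0/.06 [0.535, 0.434, 0.0]
```

View pics/scene0.png

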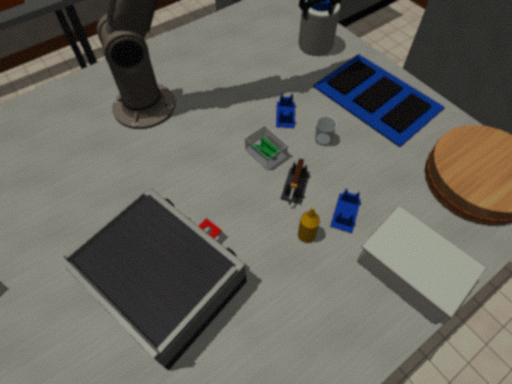

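View pics/top0.png

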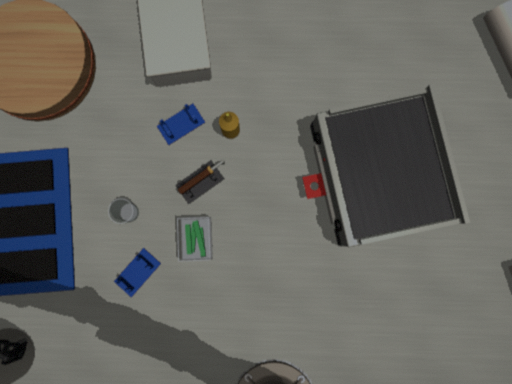

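Two blue look-alike rests at scene (285,111) and (344,212); the dark one carrying the hook, at scene (296,185) and top (202,180), fits the description. The red tab's hole is at top (313,185). Next I'll look closely from the wrist.

```bash
cat >> h.py <<'E'
from scipy.spatial.transform import Rotation as Rn
def tool():
    o=monitor.get_obs(); w=o['tool_rot']; return o,np.array(o['eef_pos']),Rn.from_quat([w[1],w[2],w[3],w[0]])
def goto(P,xdir,pr=True):
    "fractions for tool at P, tool z down, tool x along xdir (world xy angle, rad); picks nearer half turn"
    o,p,R=tool(); best=None
    for a in (xdir,xdir+np.pi):
        x=np.array([np.cos(a),np.sin(a),0]); z=np.array([0,0,-1.]); T=Rn.from_matrix(np.c_[x,np.cross(z,x),z])
        rv=(R.inv()*T).as_rotvec()
        if best is None or np.linalg.norm(rv)<np.linalg.norm(best): best=rv
    s=R.inv().apply(np.array(P)-p)/.2; w=best/np.pi
    print('xyz',np.round(s,4).tolist(),'w',np.round(w,4).tolist(),'rows>=',max(np.linalg.norm(s)*.2/.0417,np.linalg.norm(best)/np.radians(7.16)))
    return s,w
E
python3 - <<'E'
from h import *
o,p,R=tool(); c=cams.get_calibration('wrist'); ro,rd=ray(c,(256,192))
print('cam in tool',R.inv().apply(ro-p),R.inv().apply(rd),'right',R.inv().apply(np.array(c['extrinsics'])[0,:3]),c['fx'],R.as_matrix().round(3).tolist())
d=np.array([.675-.62,.15-.225]);a=np.arctan2(d[1],d[0]);print(a)
goto([.60,.25,.27],a); goto([.64,.19,.30],a)
E
```

```text
cam in tool [ 0.08234357 -0.00058279 -0.14170718] [-0.3136525  -0.00701081  0.94951196] right [-8.11235136e-05  9.99999991e-01  1.07963690e-04] 276.2656609067807 [[-0.939, 0.343, 0.0], [0.343, 0.939, 0.0], [0.0, 0.0, -1.0]]
-0.9380474917927131
xyz [-2.3899, -1.1726, -0.1935] w [0.0, -0.0, 0.1872] rows>= 12.80138669804943
xyz [-2.6806, -1.3858, -0.3435] w [0.0, -0.0, 0.1872] rows>= 14.566658830308649
```

Request:
jog_arm([
  {"x": -0.2,"y": -0.1,"z": -0.05},
  {"x": -0.4,"y": -0.2,"z": -0.1},
  {"x": -0.6,"y": -0.3,"z": -0.15},
  {"x": -0.8,"y": -0.4,"z": -0.2},
  {"x": -1,"y": -0.5,"z": -0.2},
  {"x": -1,"y": -0.5,"z": -0.2},
], hand=1)

```text
invalid input at $.plan[0]: expected keys x, y, z, wx, wy, wz
```

Request:
jog_arm([
  {"x": -0.2,"y": -0.1,"wz": 0.04},
  {"x": -0.4,"y": -0.2,"wz": 0.08},
  {"x": -0.6,"y": -0.3,"wz": 0.12},
  {"x": -0.8,"y": -0.4,"wz": 0.15},
  {"x": -1,"y": -0.5,"wz": 0.187},
  {"x": -1,"y": -0.5,"wz": 0.187},
  {"x": -1,"y": -0.5,"wz": 0.187},
])

```text
invalid input at $.plan[0]: expected keys x, y, z, wx, wy, wz
```

Run:
```python
from h import *
o,p,R=tool();print(p)
goto([.60,.25,.27],-.938)
```

```text
[0.23135411 0.63414311 0.23132512]
xyz [-2.3899, -1.1726, -0.1935] w [0.0, -0.0, 0.1872] rows>= 12.80138669804943
```

Request:
jog_arm([
  {"x": -0.2,"y": -0.1,"z": -0.05,"wx": 0,"wy": 0,"wz": 0},
  {"x": -0.4,"y": -0.2,"z": -0.1,"wx": 0,"wy": 0,"wz": 0},
  {"x": -0.6,"y": -0.3,"z": -0.15,"wx": 0,"wy": 0,"wz": 0},
  {"x": -0.8,"y": -0.4,"z": -0.2,"wx": 0,"wy": 0,"wz": 0},
  {"x": -1,"y": -0.5,"z": -0.2,"wx": 0,"wy": 0,"wz": 0},
  {"x": -1,"y": -0.5,"z": -0.2,"wx": 0,"wy": 0,"wz": 0},
], hand=1)

```text
t: 1.5
eef_pos: [0.3902, 0.4667, 0.2726]
tool_rot: [0.002, 0.177, 0.984, 0.0]
contact_force: [0.6, -1.8, -0.2]
gripper_width: 1.001
```

Request:
jog_arm([
  {"x": -0.2,"y": -0.1,"z": 0,"wx": 0,"wy": 0,"wz": 0.04},
  {"x": -0.4,"y": -0.2,"z": 0,"wx": 0,"wy": 0,"wz": 0.08},
  {"x": -0.6,"y": -0.3,"z": 0,"wx": 0,"wy": 0,"wz": 0.12},
  {"x": -0.8,"y": -0.4,"z": 0,"wx": 0,"wy": 0,"wz": 0.15},
  {"x": -1,"y": -0.5,"z": 0,"wx": 0,"wy": 0,"wz": 0.187},
  {"x": -1,"y": -0.5,"z": 0,"wx": 0,"wy": 0,"wz": 0.187},
  {"x": -1,"y": -0.5,"z": 0,"wx": 0,"wy": 0,"wz": 0.187},
])

```text
t: 2.08
eef_pos: [0.5472, 0.2963, 0.2737]
tool_rot: [0.003, 0.459, 0.888, -0.0]
contact_force: [-0.0, -0.6, 0.1]
gripper_width: 0.996
```

Run:
```python
from h import *
o,p,R=tool();print(p)
goto([.60,.25,.27],-.938)
```

```text
[0.5472002  0.29631264 0.27365466]
xyz [-0.3414, 0.0815, 0.0206] w [0.001, 0.002, -0.0052] rows>= 1.6865242198168897
```

```bash
cat > look.py <<'E'
from h import *
import sys,pickle,os
def look(tag,ts):
    im,c=snap('wrist',tag); D=[]
    for t in ts:
        for x in finder.place_of('wrist',t)[:3]:
            D.append((t,x['location'],c)); print(t,np.round(x['location'],1).tolist(),round(x['confidence'],2),np.round(at_z(c,x['location'],{'rest':0,'hook_grip':.06,'hook_tip':.026,'tray_hole':.052,'griddle':0}[t]),4).tolist())
    return im,c,D
E
python3 - <<'E'
from look import *
_,_,D=look('w1',['rest','hook_grip','hook_tip','tray_hole']); pickle.dump(D,open('w1.p','wb'))
E
```

```text
rest [377.1, 243.5] 0.82 [0.7993, 0.2919, 0.0]
rest [271.0, 216.9] 0.73 [0.6232, 0.2277, 0.0]
rest [186.8, 5.8] 0.73 [0.3605, 0.4035, 0.0]
hook_grip [278.7, 229.6] 0.58 [0.6258, 0.2378, 0.06]
hook_tip [275.8, 274.1] 0.82 [0.6828, 0.1575, 0.026]
```

Request:
jog_arm([
  {"x": -0.2,"y": 0.08,"z": 0.02,"wx": 0,"wy": 0,"wz": 0},
  {"x": -0.4,"y": 0.08,"z": 0.02,"wx": 0,"wy": 0,"wz": 0},
  {"x": -0.4,"y": 0.08,"z": 0.02,"wx": 0,"wy": 0,"wz": 0},
  {"x": -0.4,"y": 0.08,"z": 0.02,"wx": 0,"wy": 0,"wz": 0},
])

```text
t: 2.67
eef_pos: [0.6025, 0.2477, 0.2691]
tool_rot: [0.001, 0.455, 0.891, 0.0]
contact_force: [-0.3, 0.4, -0.3]
gripper_width: 1.0
```

Run:
```python
from look import *
im,_,D=look('w2',['rest','hook_grip','hook_tip','tray_hole']); pickle.dump(D,open('w2.p','wb'))
A=cv2.imread('pics/w1.png'); B=cv2.imread('pics/w2.png'); cv2.imwrite('pics/w12.png',np.hstack([A[:,56:456],B[:,56:456]]))
D1=pickle.load(open('w1.p','rb'))
for a in D1:
    for b in D:
        if a[0]==b[0]: print(a[0],np.round(tri([ray(a[2],a[1]),ray(b[2],b[1])]),4))
```

```text
rest [370.6, 209.4] 0.83 [0.7983, 0.286, 0.0]
rest [303.6, 266.4] 0.74 [0.778, 0.1406, 0.0]
hook_grip [262.6, 183.5] 0.93 [0.621, 0.2334, 0.06]
hook_grip [128.5, 381.4] 0.18 [0.644, -0.1948, 0.06]
tray_hole [265.8, 181.9] 0.39 [0.6247, 0.2359, 0.052]
rest [ 0.8142  0.2862 -0.0233]
rest [0.5014 0.354  0.4548]
rest [0.5213 0.3385 0.4192]
rest [0.4227 0.4312 0.657 ]
rest [0.5171 0.3384 0.4791]
rest [0.5178 0.3514 0.4829]
hook_grip [0.6216 0.2375 0.0665]
hook_grip [0.5205 0.365  0.4341]
```

View pics/w12.png

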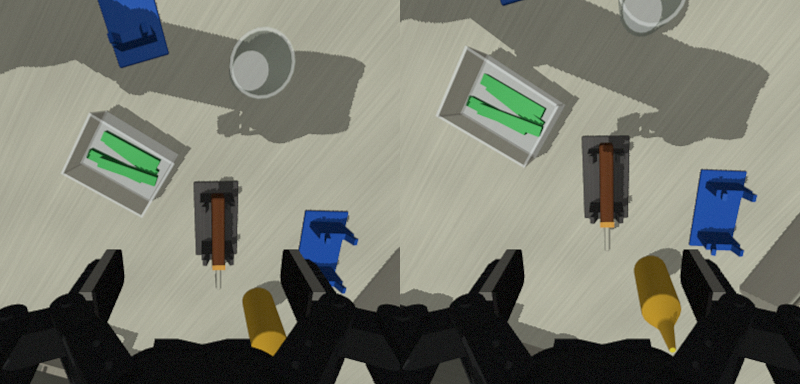

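Confirmed: the dark rest (right half, about (605,180)) holds the brown-handled hook, and the blue one at (720,210) is empty. Now I'll fit the handle and the red tab.

```bash
cat > hd.py <<'E'
from h import *
def handle(im,c,z=.072):
    hsv=cv2.cvtColor(im,cv2.COLOR_RGB2HSV); m=cv2.inRange(hsv,(4,110,40),(14,255,200))
    n,l,s,ce=cv2.connectedComponentsWithStats(m)
    out=[]
    for i in range(1,n):
        if s[i,4]<60: continue
        ys,xs=np.where(l==i); r=cv2.minAreaRect(np.c_[xs,ys].astype(np.float32)); b=cv2.boxPoints(r)
        W=np.array([at_z(c,p,z)[:2] for p in b])
        e=sorted([(np.linalg.norm(W[1]-W[0]),0),(np.linalg.norm(W[2]-W[1]),1)])
        k=e[1][1]; d=W[k+1]-W[k]
        if d[1]>0:d=-d
        print(s[i].tolist(),'ctr px',np.round(r[0],1),'ctr',W.mean(0).round(4),'len/wid',np.round([e[1][0],e[0][0]],4),'ang',round(np.arctan2(d[1],d[0]),4)); out.append((r[0],c))
    return out
E
python3 - <<'E'
from hd import *
import pickle
I=lambda f:cv2.imread('pics/'+f+'.png')[:,:,::-1].copy()
R=[]
for f in('w1','w2'): 
    c=pickle.load(open(f+'.p','rb'))[0][2]; print(f); R+=handle(I(f),c)
print('top');ct=cams.get_calibration('top');handle(I('top0'),ct)
for f,c in(('top0',ct),('scene0',cams.get_calibration('scene'))):
    im=I(f);hsv=cv2.cvtColor(im,cv2.COLOR_RGB2HSV); m=cv2.inRange(hsv,(0,180,90),(4,255,255))|cv2.inRange(hsv,(175,180,90),(180,255,255))
    ys,xs=np.where(m>0); r=cv2.minAreaRect(np.c_[xs,ys].astype(np.float32)); print(f,len(xs),r,np.round([at_z(c,p,.052)[:2] for p in cv2.boxPoints(r)],4).tolist())
E
```

```text
w1
[267, 197, 14, 68, 867] ctr px [273.5 230.5] ctr [0.6178 0.2351] len/wid [0.1025 0.0171] ang -0.9282
w2
[255, 145, 15, 77, 1038] ctr px [262. 183.] ctr [0.6191 0.2344] len/wid [0.1015 0.0171] ang -0.9316
top
[6, 30, 89, 90, 953] ctr px [61.2 86.4] ctr [0.8863 0.6202] len/wid [0.3178 0.1423] ang -0.6995
[178, 168, 32, 26, 227] ctr px [193.5 181. ] ctr [0.6192 0.2339] len/wid [0.0992 0.0187] ang -0.9283
top0 213 ((312.4747009277344, 185.89044189453125), (20.687076568603516, 14.765775680541992), 77.00537872314453) [[0.6365, -0.0724], [0.6465, -0.1128], [0.5896, -0.126], [0.5796, -0.0858]]
scene0 153 ((210.0445556640625, 227.945556640625), (19.27857208251953, 10.272522926330566), 39.289405822753906) [[0.5883, -0.1143], [0.5774, -0.0845], [0.6379, -0.0716], [0.6478, -0.101]]
```

Run:
```python
from h import *
goto([.6205,.232,.041],-.93)
```

```text
xyz [-0.1381, 0.02, 1.1412] w [0.0007, 0.0001, -0.0026] rows>= 5.513959380206232
```

Request:
jog_arm([
  {"x": -0.07,"y": 0.01,"z": 0.2,"wx": 0,"wy": 0,"wz": -0.003},
  {"x": -0.14,"y": 0.02,"z": 0.4,"wx": 0,"wy": 0,"wz": -0.003},
  {"x": -0.138,"y": 0.02,"z": 0.6,"wx": 0,"wy": 0,"wz": -0.003},
  {"x": -0.138,"y": 0.02,"z": 0.7,"wx": 0,"wy": 0,"wz": -0.003},
  {"x": -0.138,"y": 0.02,"z": 0.7,"wx": 0,"wy": 0,"wz": -0.003},
])

```text
t: 3.33
eef_pos: [0.6161, 0.2319, 0.1237]
tool_rot: [-0.003, 0.447, 0.895, -0.003]
contact_force: [-1.2, 0.3, -0.1]
gripper_width: 1.004
```

Run:
```python
from h import *
from hd import handle
print(tool()[1]); goto([.6205,.232,.041],-.93)
im,c=snap('wrist','w3'); handle(im,c)
```

```text
[0.61608706 0.23186843 0.12365472]
xyz [-0.0136, 0.021, 0.4131] w [-0.0023, -0.0007, 0.001] rows>= 1.9849530019427268
[252, 146, 26, 128, 2886] ctr px [264.5 209.5] ctr [0.6196 0.235 ] len/wid [0.1035 0.0174] ang -0.9048
```

Request:
jog_arm([
  {"x": -0.014,"y": 0.019,"z": 0.1,"wx": -0.002,"wy": 0,"wz": 0},
  {"x": -0.014,"y": 0.02,"z": 0.2,"wx": -0.002,"wy": 0,"wz": 0},
  {"x": -0.014,"y": 0.02,"z": 0.3,"wx": -0.002,"wy": 0,"wz": 0},
  {"x": -0.014,"y": 0.02,"z": 0.41,"wx": -0.002,"wy": 0,"wz": 0},
  {"x": -0.014,"y": 0.02,"z": 0.413,"wx": -0.002,"wy": 0,"wz": 0},
  {"x": -0.014,"y": 0.02,"z": 0.413,"wx": -0.002,"wy": 0,"wz": 0},
  {"x": -0.014,"y": 0.02,"z": 0.413,"wx": -0.002,"wy": 0,"wz": 0},
])

```text
t: 3.97
eef_pos: [0.6242, 0.2337, 0.047]
tool_rot: [0.001, 0.447, 0.895, 0.003]
contact_force: [0.2, -0.1, 0.3]
gripper_width: 0.998
```

Run:
```python
from h import *
print(tool()[1]); goto([.6205,.232,.041],-.925)
```

```text
[0.62423688 0.23368905 0.04695144]
xyz [0.0045, -0.0202, 0.0296] w [0.0023, -0.0001, -0.0005] rows>= 0.17332130538887627
```

Request:
jog_arm([
  {"x": 0,"y": -0.015,"z": 0.03,"wx": 0,"wy": 0,"wz": 0},
  {"x": 0,"y": -0.015,"z": 0.03,"wx": 0,"wy": 0,"wz": 0},
  {"x": 0,"y": -0.015,"z": 0.03,"wx": 0,"wy": 0,"wz": 0},
  {"x": 0,"y": -0.015,"z": 0.03,"wx": 0,"wy": 0,"wz": 0},
])

```text
t: 4.3
eef_pos: [0.6222, 0.2321, 0.0416]
tool_rot: [0.002, 0.447, 0.895, 0.004]
contact_force: [0.2, 0.1, -0.6]
gripper_width: 1.002
```

Request:
jog_arm([
  {"x": 0,"y": 0,"z": 0,"wx": 0,"wy": 0,"wz": 0},
  {"x": 0,"y": 0,"z": 0,"wx": 0,"wy": 0,"wz": 0},
  {"x": 0,"y": 0,"z": 0,"wx": 0,"wy": 0,"wz": 0},
  {"x": 0,"y": 0,"z": 0,"wx": 0,"wy": 0,"wz": 0},
  {"x": 0,"y": 0,"z": 0,"wx": 0,"wy": 0,"wz": 0},
  {"x": 0,"y": 0,"z": 0,"wx": 0,"wy": 0,"wz": 0},
  {"x": 0,"y": 0,"z": 0,"wx": 0,"wy": 0,"wz": 0},
  {"x": 0,"y": 0,"z": 0,"wx": 0,"wy": 0,"wz": 0},
], hand=-1, grip_force=110)

```text
t: 4.97
eef_pos: [0.6224, 0.2321, 0.0419]
tool_rot: [0.002, 0.447, 0.895, 0.004]
contact_force: [0.2, -0.1, 1.3]
gripper_width: 0.193
```

Run:
```python
from h import *
for i in range(3):
    cams.read_camera('top'); o=tool()[0]; print(o['eef_pos'].round(4),o['tool_rot'].round(4),o['contact_force'].round(1),o['gripper_width'])
```

```text
[0.6224 0.2321 0.0418] [0.0018 0.4468 0.8946 0.0038] [-0.2 -0.4  2.6] 0.19320049740766265
[0.6224 0.2321 0.0418] [0.0018 0.4469 0.8946 0.0038] [ 0.1 -0.4  2.9] 0.18726008382910786
[0.6224 0.2321 0.0418] [0.0018 0.4468 0.8946 0.0038] [-0.3 -0.5  3.3] 0.19083690573960357
```

Request:
jog_arm([
  {"x": 0,"y": 0,"z": -0.05,"wx": 0,"wy": 0,"wz": 0},
  {"x": 0,"y": 0,"z": -0.15,"wx": 0,"wy": 0,"wz": 0},
  {"x": 0,"y": 0,"z": -0.3,"wx": 0,"wy": 0,"wz": 0},
  {"x": 0,"y": 0,"z": -0.45,"wx": 0,"wy": 0,"wz": 0},
  {"x": 0,"y": 0,"z": -0.6,"wx": 0,"wy": 0,"wz": 0},
  {"x": 0,"y": 0,"z": -0.6,"wx": 0,"wy": 0,"wz": 0},
  {"x": 0,"y": 0,"z": -0.6,"wx": 0,"wy": 0,"wz": 0},
])

```text
t: 5.7
eef_pos: [0.6226, 0.2318, 0.1642]
tool_rot: [0.003, 0.447, 0.895, 0.005]
contact_force: [0.3, 0.7, -2.0]
gripper_width: 0.192
```

Run:
```python
from look import *
from hd import handle
o,p,R=tool();print(p,o['tool_rot'],o['contact_force'],o['gripper_width'])
im,c,D=look('w4',['hook_tip','hook_grip']); 
o,p,R=tool()
for a in(c,):
    handle(im,c,p[2]+.031)
rs={}
for n in('top','scene'):
    im,cc=snap(n,n+'4')
    for t in('hook_tip','hook_grip','tray_hole'):
        r=finder.place_of(n,t)
        for x in r[:2]: print(n,t,x['location'],round(x['confidence'],2))
# predicted tip in tool frame: x=-95mm, z = -19+34
for n in('top','scene','wrist'):
    print(n,'pred tip',proj(cams.get_calibration(n),p+R.apply([-.095,0,.015])).round(1))
A=cv2.imread('pics/top4.png')[100:260,150:370]; B=cv2.imread('pics/w4.png')
cv2.imwrite('pics/v4.png',np.hstack([cv2.resize(A,(528,384),interpolation=2),B[:,120:390]]))
```

```text
[0.62262518 0.23177823 0.16424244] [0.0029434  0.44691587 0.8945546  0.00544191] [ 0.33631081  0.69083645 -2.04968395] 0.1918180176436355
hook_grip [263.2, 266.5] 0.63 [0.6762, 0.1717, 0.06]
[238, 162, 41, 183, 6396] ctr px [258. 253.] ctr [0.6176 0.238 ] len/wid [0.0995 0.0168] ang -0.9032
top hook_tip [217.5, 158.3] 0.67
top hook_tip [189.5, 170.9] 0.18
top hook_grip [190.0, 176.6] 0.43
scene hook_tip [291.5, 181.9] 0.76
scene hook_grip [296.5, 150.4] 0.52
scene tray_hole [207.6, 228.4] 0.58
top pred tip [220.2 155.9]
scene pred tip [291.5 182.6]
wrist pred tip [256.5 350.2]
```

View pics/v4.png

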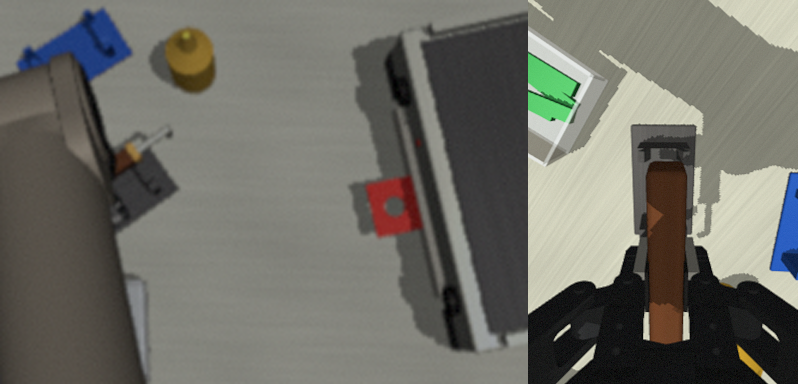

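Run:
```python
from h import *
goto([.64,-.18,.31],-1.349)
c=cams.get_calibration('wrist'); o,p,R=tool()
for q in((261,163),(260,170)): print(R.inv().apply(at_z(c,q,p[2]+.031)-p))
ct=cams.get_calibration('top'); print('hole top',at_z(ct,(314.2,186.3),.052))
```

```text
xyz [-1.7001, -1.1553, -0.7523] w [0.0024, -0.0006, 0.1345] rows>= 10.497999557577971
[ 0.05802572  0.00131003 -0.03097415]
[ 0.05510115  0.00090926 -0.0309781 ]
hole top [ 0.61191291 -0.10408476  0.052     ]
```

Request:
jog_arm([
  {"x": 0,"y": 0,"z": -0.2,"wx": 0.002,"wy": 0,"wz": 0},
  {"x": -0.05,"y": -0.05,"z": -0.4,"wx": 0.002,"wy": 0,"wz": 0},
  {"x": -0.2,"y": -0.15,"z": -0.6,"wx": 0.002,"wy": 0,"wz": 0.03},
  {"x": -0.35,"y": -0.25,"z": -0.75,"wx": 0.002,"wy": 0,"wz": 0.06},
  {"x": -0.5,"y": -0.35,"z": -0.75,"wx": 0.002,"wy": 0,"wz": 0.09},
  {"x": -0.65,"y": -0.45,"z": -0.75,"wx": 0.002,"wy": 0,"wz": 0.12},
  {"x": -0.8,"y": -0.55,"z": -0.75,"wx": 0.002,"wy": 0,"wz": 0.134},
  {"x": -0.9,"y": -0.6,"z": -0.75,"wx": 0.002,"wy": 0,"wz": 0.134},
  {"x": -0.9,"y": -0.6,"z": -0.75,"wx": 0.002,"wy": 0,"wz": 0.134},
])

```text
t: 7.0
eef_pos: [0.6327, 0.0062, 0.3112]
tool_rot: [0.001, 0.628, 0.778, 0.0]
contact_force: [-0.3, -0.5, -1.2]
gripper_width: 0.193
```

Run:
```python
from h import *
goto([.64,-.18,.31],-1.349)
```

```text
xyz [-0.9175, -0.1612, 0.0075] w [0.0005, 0.0005, -0.0028] rows>= 4.468135260824533
```

Request:
jog_arm([
  {"x": -0.18,"y": -0.04,"z": 0,"wx": 0,"wy": 0,"wz": 0},
  {"x": -0.36,"y": -0.08,"z": 0,"wx": 0,"wy": 0,"wz": 0},
  {"x": -0.54,"y": -0.12,"z": 0,"wx": 0,"wy": 0,"wz": 0},
  {"x": -0.72,"y": -0.16,"z": 0,"wx": 0,"wy": 0,"wz": 0},
  {"x": -0.92,"y": -0.16,"z": 0,"wx": 0,"wy": 0,"wz": 0},
  {"x": -0.92,"y": -0.16,"z": 0,"wx": 0,"wy": 0,"wz": 0},
  {"x": -0.92,"y": -0.16,"z": 0,"wx": 0,"wy": 0,"wz": 0},
])

```text
t: 7.58
eef_pos: [0.6398, -0.1836, 0.3113]
tool_rot: [0.001, 0.63, 0.777, -0.001]
contact_force: [0.8, 1.3, -0.7]
gripper_width: 0.192
```

```bash
cat > tab.py <<'E'
from h import *
def tab(im,c):
    hsv=cv2.cvtColor(im,cv2.COLOR_RGB2HSV); m=cv2.inRange(hsv,(0,170,60),(5,255,255))|cv2.inRange(hsv,(174,170,60),(180,255,255))
    n,l,s,ce=cv2.connectedComponentsWithStats(m); i=1+np.argmax(s[1:,4]); m=(l==i).astype(np.uint8)
    cs,h=cv2.findContours(m,cv2.RETR_CCOMP,cv2.CHAIN_APPROX_NONE)
    for k,q in enumerate(cs):
        if cv2.contourArea(q)<15: continue
        W=np.array([at_z(c,p[0],.052)[:2] for p in q])*1000
        r=cv2.minAreaRect(W.astype(np.float32)); print('hole' if h[0][k][3]>=0 else 'tab',np.round(r[0],1),np.round(r[1],1),round(r[2],2), 'box px',cv2.boundingRect(q))
E
python3 - <<'E'
from look import *; from tab import tab
print(tool()[1]); im,c,D=look('w5',['tray_hole']); tab(im,c); pickle.dump(c,open('c5.p','wb'))
E
```

```text
[ 0.639785   -0.18361942  0.31134825]
tray_hole [254.1, 100.0] 0.59 [0.6185, -0.1042, 0.052]
tab [ 613.8 -103.8] [61.2 53.2] 12.44 box px (228, 78, 46, 42)
hole [ 614.4 -103.5] [25.6 26.4] 57.88 box px (242, 89, 20, 21)
```

View pics/w5.png

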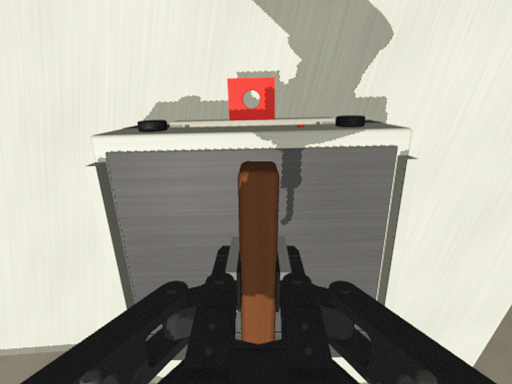

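Hole seen at (252,99): wrist view gives (0.614, -0.1035), top view agrees within 2 mm at z = 0.052. I'll back off and go over the hole.

Run:
```python
from h import *
goto([.594,-.0117,.13],-1.354)
```

```text
xyz [0.8678, -0.0509, 0.9048] w [0.0004, 0.0002, -0.0009] rows>= 6.017908716844813
```

Request:
jog_arm([
  {"x": 0.2,"y": -0.01,"z": 0,"wx": 0,"wy": 0,"wz": 0},
  {"x": 0.4,"y": -0.03,"z": 0,"wx": 0,"wy": 0,"wz": 0},
  {"x": 0.6,"y": -0.05,"z": 0,"wx": 0,"wy": 0,"wz": 0},
  {"x": 0.8,"y": -0.05,"z": 0.1,"wx": 0,"wy": 0,"wz": 0},
  {"x": 0.868,"y": -0.051,"z": 0.3,"wx": 0,"wy": 0,"wz": 0},
  {"x": 0.868,"y": -0.051,"z": 0.5,"wx": 0,"wy": 0,"wz": 0},
  {"x": 0.868,"y": -0.051,"z": 0.7,"wx": 0,"wy": 0,"wz": 0},
  {"x": 0.868,"y": -0.051,"z": 0.85,"wx": 0,"wy": 0,"wz": 0},
  {"x": 0.868,"y": -0.051,"z": 0.9,"wx": 0,"wy": 0,"wz": 0},
  {"x": 0.868,"y": -0.051,"z": 0.9,"wx": 0,"wy": 0,"wz": 0},
])

```text
t: 8.52
eef_pos: [0.592, -0.0096, 0.1286]
tool_rot: [-0.001, 0.626, 0.779, -0.001]
contact_force: [-0.7, -0.8, -0.9]
gripper_width: 0.191
```

Run:
```python
from h import *
o,p,R=tool(); print(p,o['contact_force'])
goto([.594,-.0117,.095],-1.354)
for n in('top','scene'):
    im,c=snap(n,n+'6'); print(n,'pred tip',proj(c,p+R.apply([-.094,0.001,.0158])).round(1),'hole',proj(c,np.array([.6143,-.1035,.052])).round(1))
    for t in('hook_tip','tray_hole'):
        for x in finder.place_of(n,t)[:2]: print(t,np.round(x['location'],1),round(x['confidence'],2))
A=cv2.imread('pics/top6.png')[130:230,250:370]; B=cv2.imread('pics/scene6.png')[170:270,150:270]
cv2.imwrite('pics/v6.png',np.hstack([cv2.resize(x,(400,333),interpolation=2) for x in(A,B)]))
```

```text
[ 0.59202303 -0.00963409  0.12859875] [-0.68793312 -0.79812745 -0.8937674 ]
xyz [-0.0123, 0.0081, 0.168] w [-0.0012, -0.0002, 0.0] rows>= 0.8086381883342063
top pred tip [316.5 183.3] hole [314.  185.5]
tray_hole [314.9 183.1] 0.63
scene pred tip [205.3 219.6] hole [207.2 230.2]
hook_tip [204.2 218.1] 0.75
tray_hole [206.4 230.5] 0.45
tray_hole [297.4 187.9] 0.36
```

View pics/v6.png

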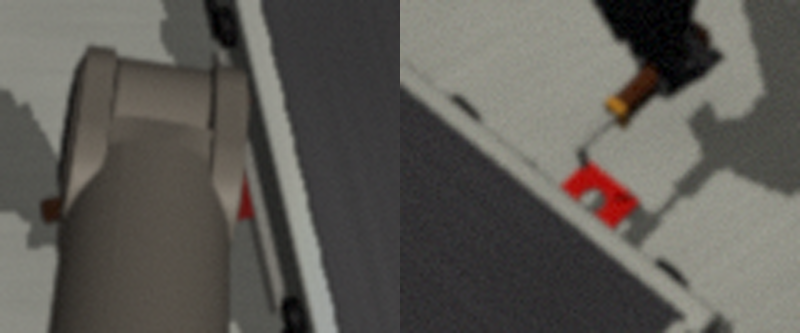

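Scene view: the nose is at crop (583,155), just above and in line with the hole at (592,200), as predicted. Descending in small steps.

Request:
jog_arm([
  {"x": -0.006,"y": 0.004,"z": 0.05,"wx": -0.001,"wy": 0,"wz": 0},
  {"x": -0.012,"y": 0.008,"z": 0.1,"wx": -0.001,"wy": 0,"wz": 0},
  {"x": -0.012,"y": 0.008,"z": 0.16,"wx": -0.001,"wy": 0,"wz": 0},
  {"x": -0.012,"y": 0.008,"z": 0.22,"wx": -0.001,"wy": 0,"wz": 0},
  {"x": -0.012,"y": 0.008,"z": 0.26,"wx": -0.001,"wy": 0,"wz": 0},
  {"x": -0.012,"y": 0.008,"z": 0.26,"wx": -0.001,"wy": 0,"wz": 0},
  {"x": -0.012,"y": 0.008,"z": 0.26,"wx": -0.001,"wy": 0,"wz": 0},
])

```text
t: 9.4
eef_pos: [0.5971, -0.0136, 0.0801]
tool_rot: [0.002, 0.628, 0.779, 0.002]
contact_force: [0.7, 0.3, -1.2]
gripper_width: 0.194
```

```bash
cat > st.py <<'E'
from h import *
H=np.array([.6143,-.1035,.052])
cams.read_camera('top'); o,p,R=tool(); u=np.array([.2154,-.9765,0])
n=np.array([.9765,.2154,0])
tip=p+R.apply([-.094,.001,.0158]); f=o['contact_force']
print('t',round(o['t'],2),'tcp',p.round(4),'tip-hole along/across/z mm',((tip-H)@np.c_[u,n,[0,0,1]]*1000).round(1),'F pull/across/z',(f@np.c_[u,n,[0,0,1]]).round(1))
goto([.594,-.0117,.050],-1.354)
E
python3 st.py
```

```text
t 9.45 tcp [ 0.5977 -0.0137  0.0808] tip-hole along/across/z mm [ 2.7  4.  13.1] F pull/across/z [ 0.1  0.4 -1.2]
xyz [0.0137, -0.0172, 0.1539] w [0.0024, 0.0002, -0.0009] rows>= 0.7454805489191437
```

Request:
jog_arm([
  {"x": 0.014,"y": -0.017,"z": 0,"wx": 0.002,"wy": 0,"wz": 0},
  {"x": 0.014,"y": -0.017,"z": 0.02,"wx": 0.002,"wy": 0,"wz": 0},
  {"x": 0.014,"y": -0.017,"z": 0.04,"wx": 0.002,"wy": 0,"wz": 0},
  {"x": 0.014,"y": -0.017,"z": 0.05,"wx": 0.002,"wy": 0,"wz": 0},
  {"x": 0.014,"y": -0.017,"z": 0.05,"wx": 0.002,"wy": 0,"wz": 0},
  {"x": 0.014,"y": -0.017,"z": 0.05,"wx": 0.002,"wy": 0,"wz": 0},
])

```text
t: 9.95
eef_pos: [0.5938, -0.0117, 0.0707]
tool_rot: [0.001, 0.628, 0.779, 0.0]
contact_force: [0.9, 0.1, -1.1]
gripper_width: 0.196
```

```bash
python3 st.py
```

```text
t 10.0 tcp [ 0.594  -0.0117  0.0708] tip-hole along/across/z mm [0.  0.6 3.1] F pull/across/z [ 0.4  0.6 -1.7]
xyz [0.0001, 0.0001, 0.104] w [0.0004, 0.0003, -0.001] rows>= 0.49886540329122275
```

Well centred. Down 6 mm first, feeling for the rim.

Request:
jog_arm([
  {"x": 0,"y": 0,"z": 0.01,"wx": 0,"wy": 0,"wz": 0},
  {"x": 0,"y": 0,"z": 0.02,"wx": 0,"wy": 0,"wz": 0},
  {"x": 0,"y": 0,"z": 0.03,"wx": 0,"wy": 0,"wz": 0},
  {"x": 0,"y": 0,"z": 0.03,"wx": 0,"wy": 0,"wz": 0},
])

```text
t: 10.33
eef_pos: [0.5937, -0.0117, 0.0643]
tool_rot: [0.0, 0.628, 0.779, 0.0]
contact_force: [-0.7, 0.1, -1.2]
gripper_width: 0.191
```

```bash
python3 st.py
```

```text
t 10.38 tcp [ 0.5937 -0.0118  0.0645] tip-hole along/across/z mm [-0.   0.4 -3.3] F pull/across/z [-0.5  0.5 -1.5]
xyz [0.0, 0.0013, 0.0724] w [0.0002, 0.0003, -0.0009] rows>= 0.34709288356929463
```

Request:
jog_arm([
  {"x": 0,"y": 0,"z": 0.015,"wx": 0,"wy": 0,"wz": 0},
  {"x": 0,"y": 0,"z": 0.03,"wx": 0,"wy": 0,"wz": 0},
  {"x": 0,"y": 0,"z": 0.045,"wx": 0,"wy": 0,"wz": 0},
  {"x": 0,"y": 0,"z": 0.06,"wx": 0,"wy": 0,"wz": 0},
  {"x": 0,"y": 0,"z": 0.072,"wx": 0,"wy": 0,"wz": 0},
  {"x": 0,"y": 0,"z": 0.072,"wx": 0,"wy": 0,"wz": 0},
  {"x": 0,"y": 0,"z": 0.072,"wx": 0,"wy": 0,"wz": 0},
  {"x": 0,"y": 0,"z": 0.072,"wx": 0,"wy": 0,"wz": 0},
])

```text
t: 11.05
eef_pos: [0.5938, -0.0118, 0.0502]
tool_rot: [0.001, 0.628, 0.779, 0.0]
contact_force: [0.1, -0.7, -2.0]
gripper_width: 0.192
```

```bash
python3 st.py
python3 - <<'E'
from h import *
B=snap('scene','s7')[0][170:270,150:270,::-1]; cv2.imwrite('pics/v7.png',cv2.resize(B,(480,400),interpolation=2))
E
```

```text
t 11.1 tcp [ 0.5939 -0.0117  0.0502] tip-hole along/across/z mm [  0.    0.6 -17.5] F pull/across/z [ 0.8  0.5 -0.9]
xyz [0.0, 0.0005, 0.0012] w [0.0004, 0.0003, -0.0009] rows>= 0.026192120448610957
```

View pics/v7.png

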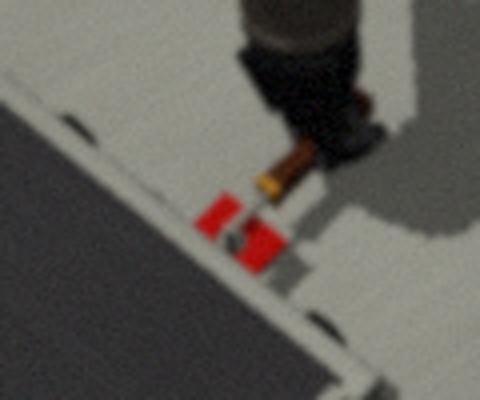

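The nose is in the hole (crop (235,240)), no load. Drawing 58 mm, well short of the earliest stop.

Request:
jog_arm([
  {"x": 0.015,"y": 0,"z": 0,"wx": 0,"wy": 0,"wz": 0},
  {"x": 0.03,"y": 0,"z": 0,"wx": 0,"wy": 0,"wz": 0},
  {"x": 0.045,"y": 0,"z": 0,"wx": 0,"wy": 0,"wz": 0},
  {"x": 0.06,"y": 0,"z": 0,"wx": 0,"wy": 0,"wz": 0},
  {"x": 0.09,"y": 0,"z": 0,"wx": 0,"wy": 0,"wz": 0},
  {"x": 0.12,"y": 0,"z": 0,"wx": 0,"wy": 0,"wz": 0},
  {"x": 0.15,"y": 0,"z": 0,"wx": 0,"wy": 0,"wz": 0},
  {"x": 0.18,"y": 0,"z": 0,"wx": 0,"wy": 0,"wz": 0},
  {"x": 0.21,"y": 0,"z": 0,"wx": 0,"wy": 0,"wz": 0},
  {"x": 0.24,"y": 0,"z": 0,"wx": 0,"wy": 0,"wz": 0},
  {"x": 0.27,"y": 0,"z": 0,"wx": 0,"wy": 0,"wz": 0},
  {"x": 0.29,"y": 0,"z": 0,"wx": 0,"wy": 0,"wz": 0},
])

```text
t: 12.15
eef_pos: [0.581, 0.046, 0.0501]
tool_rot: [0.0, 0.627, 0.779, 0.0]
contact_force: [-1.3, -3.3, -0.9]
gripper_width: 0.192
```

```bash
python3 st.py|head -1
```

```text
t 12.2 tcp [0.581  0.047  0.0501] tip-hole along/across/z mm [-60.1   0.8 -17.8] F pull/across/z [ 2.2 -1.1 -1.2]
```

Request:
jog_arm([
  {"x": 0.01,"y": 0,"z": 0,"wx": 0,"wy": 0,"wz": 0},
  {"x": 0.02,"y": 0,"z": 0,"wx": 0,"wy": 0,"wz": 0},
  {"x": 0.03,"y": 0,"z": 0,"wx": 0,"wy": 0,"wz": 0},
  {"x": 0.04,"y": 0,"z": 0,"wx": 0,"wy": 0,"wz": 0},
  {"x": 0.05,"y": 0,"z": 0,"wx": 0,"wy": 0,"wz": 0},
  {"x": 0.06,"y": 0,"z": 0,"wx": 0,"wy": 0,"wz": 0},
  {"x": 0.07,"y": 0,"z": 0,"wx": 0,"wy": 0,"wz": 0},
  {"x": 0.08,"y": 0,"z": 0,"wx": 0,"wy": 0,"wz": 0},
  {"x": 0.09,"y": 0,"z": 0,"wx": 0,"wy": 0,"wz": 0},
])

```text
t: 12.95
eef_pos: [0.5771, 0.0647, 0.05]
tool_rot: [-0.0, 0.627, 0.779, 0.0]
contact_force: [0.4, -3.1, -2.0]
gripper_width: 0.194
```

```bash
python3 st.py|head -1
```

```text
t 13.0 tcp [0.5769 0.0653 0.05  ] tip-hole along/across/z mm [-78.9   0.7 -17.9] F pull/across/z [ 2.5 -1.3 -1.1]
```

Request:
jog_arm([
  {"x": 0.01,"y": 0,"z": 0,"wx": 0,"wy": 0,"wz": 0},
  {"x": 0.02,"y": 0,"z": 0,"wx": 0,"wy": 0,"wz": 0},
  {"x": 0.03,"y": 0,"z": 0,"wx": 0,"wy": 0,"wz": 0},
  {"x": 0.03,"y": 0,"z": 0,"wx": 0,"wy": 0,"wz": 0},
])

```text
t: 13.33
eef_pos: [0.5754, 0.0719, 0.05]
tool_rot: [-0.0, 0.627, 0.779, 0.0]
contact_force: [-0.2, -2.1, -1.3]
gripper_width: 0.196
```

Request:
jog_arm([
  {"x": 0.01,"y": 0,"z": 0,"wx": 0,"wy": 0,"wz": 0},
  {"x": 0.02,"y": 0,"z": 0,"wx": 0,"wy": 0,"wz": 0},
  {"x": 0.03,"y": 0,"z": 0,"wx": 0,"wy": 0,"wz": 0},
  {"x": 0.03,"y": 0,"z": 0,"wx": 0,"wy": 0,"wz": 0},
])

```text
t: 13.67
eef_pos: [0.574, 0.0786, 0.05]
tool_rot: [-0.001, 0.626, 0.78, 0.001]
contact_force: [-0.7, -2.0, -2.0]
gripper_width: 0.193
```

Request:
jog_arm([
  {"x": 0.01,"y": 0,"z": 0,"wx": 0,"wy": 0,"wz": 0},
  {"x": 0.02,"y": 0,"z": 0,"wx": 0,"wy": 0,"wz": 0},
  {"x": 0.03,"y": 0,"z": 0,"wx": 0,"wy": 0,"wz": 0},
  {"x": 0.03,"y": 0,"z": 0,"wx": 0,"wy": 0,"wz": 0},
])

```text
t: 14.0
eef_pos: [0.5725, 0.0852, 0.0499]
tool_rot: [-0.001, 0.626, 0.78, 0.001]
contact_force: [-0.8, -2.0, 0.2]
gripper_width: 0.192
```

Request:
jog_arm([
  {"x": 0.01,"y": 0,"z": 0,"wx": 0,"wy": 0,"wz": 0},
  {"x": 0.02,"y": 0,"z": 0,"wx": 0,"wy": 0,"wz": 0},
  {"x": 0.03,"y": 0,"z": 0,"wx": 0,"wy": 0,"wz": 0},
  {"x": 0.03,"y": 0,"z": 0,"wx": 0,"wy": 0,"wz": 0},
])

```text
t: 14.33
eef_pos: [0.571, 0.0917, 0.0499]
tool_rot: [-0.001, 0.626, 0.78, 0.001]
contact_force: [-0.2, -2.9, -0.2]
gripper_width: 0.19
```

Request:
jog_arm([
  {"x": 0.01,"y": 0,"z": 0,"wx": 0,"wy": 0,"wz": 0},
  {"x": 0.02,"y": 0,"z": 0,"wx": 0,"wy": 0,"wz": 0},
  {"x": 0.03,"y": 0,"z": 0,"wx": 0,"wy": 0,"wz": 0},
  {"x": 0.03,"y": 0,"z": 0,"wx": 0,"wy": 0,"wz": 0},
])

```text
t: 14.67
eef_pos: [0.5698, 0.0972, 0.0499]
tool_rot: [-0.001, 0.626, 0.78, 0.0]
contact_force: [-0.1, -4.3, -1.1]
gripper_width: 0.195
```

Request:
jog_arm([
  {"x": 0.01,"y": 0,"z": 0,"wx": 0,"wy": 0,"wz": 0},
  {"x": 0.015,"y": 0,"z": 0,"wx": 0,"wy": 0,"wz": 0},
  {"x": 0.015,"y": 0,"z": 0,"wx": 0,"wy": 0,"wz": 0},
  {"x": 0.015,"y": 0,"z": 0,"wx": 0,"wy": 0,"wz": 0},
])

```text
t: 15.0
eef_pos: [0.5695, 0.0982, 0.0498]
tool_rot: [0.0, 0.626, 0.78, -0.0]
contact_force: [1.4, -8.4, -3.1]
gripper_width: 0.192
```

```bash
python3 st.py|head -1
```

```text
t 15.05 tcp [0.5695 0.0983 0.0498] tip-hole along/across/z mm [-112.7    0.7  -18. ] F pull/across/z [ 8.  -0.2 -3.3]
```

Request:
jog_arm([
  {"x": 0.012,"y": 0,"z": 0,"wx": 0,"wy": 0,"wz": 0},
  {"x": 0.018,"y": 0,"z": 0,"wx": 0,"wy": 0,"wz": 0},
  {"x": 0.023,"y": 0,"z": 0,"wx": 0,"wy": 0,"wz": 0},
  {"x": 0.023,"y": 0,"z": 0,"wx": 0,"wy": 0,"wz": 0},
  {"x": 0.023,"y": 0,"z": 0,"wx": 0,"wy": 0,"wz": 0},
  {"x": 0.023,"y": 0,"z": 0,"wx": 0,"wy": 0,"wz": 0},
])

```text
t: 15.55
eef_pos: [0.5693, 0.0997, 0.0497]
tool_rot: [0.002, 0.627, 0.779, -0.001]
contact_force: [3.3, -10.1, -4.6]
gripper_width: 0.19
```

```bash
python3 st.py|head -1;python3 st.py|head -1
```

```text
t 15.6 tcp [0.5693 0.0997 0.0497] tip-hole along/across/z mm [-114.     0.6  -17.8] F pull/across/z [10.1  0.9 -4.5]
t 15.65 tcp [0.5693 0.0997 0.0497] tip-hole along/across/z mm [-114.1    0.7  -17.7] F pull/across/z [10.8  0.5 -5.5]
```

Request:
jog_arm([
  {"x": 0.022,"y": 0,"z": 0,"wx": 0,"wy": 0,"wz": 0},
  {"x": 0.026,"y": 0,"z": 0,"wx": 0,"wy": 0,"wz": 0},
  {"x": 0.026,"y": 0,"z": 0,"wx": 0,"wy": 0,"wz": 0},
  {"x": 0.026,"y": 0,"z": 0,"wx": 0,"wy": 0,"wz": 0},
  {"x": 0.026,"y": 0,"z": 0,"wx": 0,"wy": 0,"wz": 0},
  {"x": 0.026,"y": 0,"z": 0,"wx": 0,"wy": 0,"wz": 0},
  {"x": 0.026,"y": 0,"z": 0,"wx": 0,"wy": 0,"wz": 0},
  {"x": 0.026,"y": 0,"z": 0,"wx": 0,"wy": 0,"wz": 0},
  {"x": 0.026,"y": 0,"z": 0,"wx": 0,"wy": 0,"wz": 0},
  {"x": 0.026,"y": 0,"z": 0,"wx": 0,"wy": 0,"wz": 0},
  {"x": 0.026,"y": 0,"z": 0,"wx": 0,"wy": 0,"wz": 0},
  {"x": 0.026,"y": 0,"z": 0,"wx": 0,"wy": 0,"wz": 0},
])

```text
t: 16.65
eef_pos: [0.5692, 0.1009, 0.0495]
tool_rot: [0.004, 0.628, 0.778, -0.002]
contact_force: [3.9, -11.5, -6.0]
gripper_width: 0.195
```

```bash
for i in 1 2 3 4; do python3 st.py|head -1; done
```

```text
t 16.7 tcp [0.5692 0.1009 0.0495] tip-hole along/across/z mm [-115.2    0.5  -17.5] F pull/across/z [13.3  0.7 -6. ]
t 16.75 tcp [0.5692 0.1009 0.0495] tip-hole along/across/z mm [-115.2    0.5  -17.6] F pull/across/z [12.5  2.1 -5.7]
t 16.8 tcp [0.5692 0.1009 0.0495] tip-hole along/across/z mm [-115.2    0.5  -17.5] F pull/across/z [12.6  1.2 -5.8]
t 16.85 tcp [0.5692 0.1009 0.0495] tip-hole along/across/z mm [-115.2    0.5  -17.6] F pull/across/z [13.6  1.6 -5.1]
```

Steady 12–13 N held for over a second. Now easing to the hole's centre and lifting out.

Request:
jog_arm([
  {"x": 0.01,"y": 0,"z": 0,"wx": 0,"wy": 0,"wz": 0},
  {"x": 0,"y": 0,"z": 0,"wx": 0,"wy": 0,"wz": 0},
  {"x": -0.01,"y": 0,"z": 0,"wx": 0,"wy": 0,"wz": 0},
  {"x": -0.02,"y": 0,"z": 0,"wx": 0,"wy": 0,"wz": 0},
  {"x": -0.03,"y": 0,"z": 0,"wx": 0,"wy": 0,"wz": 0},
  {"x": -0.04,"y": 0,"z": 0,"wx": 0,"wy": 0,"wz": 0},
  {"x": -0.05,"y": 0,"z": 0,"wx": 0,"wy": 0,"wz": 0},
  {"x": -0.055,"y": 0,"z": 0,"wx": 0,"wy": 0,"wz": 0},
  {"x": -0.055,"y": 0,"z": 0,"wx": 0,"wy": 0,"wz": 0},
  {"x": -0.055,"y": 0,"z": 0,"wx": 0,"wy": 0,"wz": 0},
])

```text
t: 17.68
eef_pos: [0.5715, 0.0904, 0.0496]
tool_rot: [0.004, 0.628, 0.778, -0.002]
contact_force: [0.8, -1.0, -1.0]
gripper_width: 0.187
```

```bash
python3 st.py
python3 - <<'E'
from h import *
im,c=snap('scene','s8'); B=im[140:240,170:290,::-1]; cv2.imwrite('pics/v8.png',cv2.resize(B,(480,400),interpolation=2))
E
```

```text
t 17.73 tcp [0.5715 0.0904 0.0496] tip-hole along/across/z mm [-104.4    0.5  -17.4] F pull/across/z [ 0.5 -1.1 -1.2]
xyz [-0.5227, 0.0024, 0.0022] w [0.0006, 0.0025, -0.0014] rows>= 2.5071566025115373
```

View pics/v8.png

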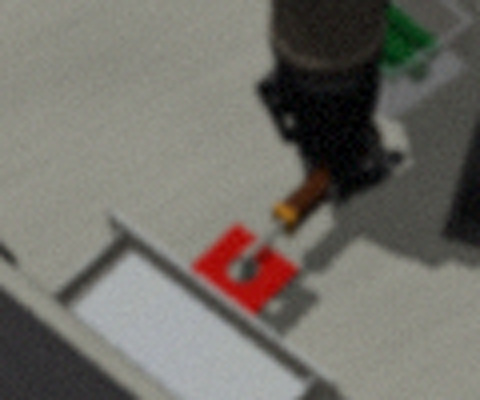

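The tray stands drawn out, nose free in the hole at (243,268). Lifting.

Request:
jog_arm([
  {"x": 0,"y": 0,"z": -0.02,"wx": 0,"wy": 0,"wz": 0},
  {"x": 0,"y": 0,"z": -0.04,"wx": 0,"wy": 0,"wz": 0},
  {"x": 0,"y": 0,"z": -0.06,"wx": 0,"wy": 0,"wz": 0},
  {"x": 0,"y": 0,"z": -0.08,"wx": 0,"wy": 0,"wz": 0},
])

```text
t: 18.12
eef_pos: [0.5716, 0.0905, 0.0662]
tool_rot: [0.004, 0.628, 0.778, -0.002]
contact_force: [0.0, 1.3, -1.4]
gripper_width: 0.192
```

```bash
python3 st.py | head -1
```

```text
t 18.17 tcp [0.5721 0.0906 0.0669] tip-hole along/across/z mm [-1.045e+02  1.200e+00 -1.000e-01] F pull/across/z [ 0.3  0.2 -1.3]
```

Request:
jog_arm([
  {"x": 0,"y": 0,"z": -0.05,"wx": 0,"wy": 0,"wz": 0},
  {"x": 0,"y": 0,"z": -0.1,"wx": 0,"wy": 0,"wz": 0},
  {"x": 0,"y": 0,"z": -0.2,"wx": 0,"wy": 0,"wz": 0},
  {"x": 0,"y": 0,"z": -0.35,"wx": 0,"wy": 0,"wz": 0},
  {"x": 0,"y": 0,"z": -0.5,"wx": 0,"wy": 0,"wz": 0},
  {"x": 0,"y": 0,"z": -0.5,"wx": 0,"wy": 0,"wz": 0},
  {"x": 0,"y": 0,"z": -0.5,"wx": 0,"wy": 0,"wz": 0},
])

```text
t: 18.75
eef_pos: [0.5731, 0.0916, 0.1697]
tool_rot: [0.005, 0.628, 0.778, 0.001]
contact_force: [-0.2, -0.2, -1.5]
gripper_width: 0.192
```

Run:
```python
from h import *; from hd import handle
o,p,R=tool(); print(p,o['tool_rot'].round(4),o['contact_force'])
im,c=snap('wrist','w9'); handle(im,c,p[2]+.030)
hsv=cv2.cvtColor(im,cv2.COLOR_RGB2HSV); m=cv2.inRange(hsv,(4,110,40),(14,255,200)); m[:100]=0
ys,xs=np.where(m>0); print('rear row',ys.min(), xs[ys==ys.min()+3].mean())
m4=cv2.inRange(cv2.cvtColor(cv2.imread('pics/w4.png'),cv2.COLOR_BGR2HSV),(4,110,40),(14,255,200)); y,x=np.where(m4>0); print('w4',y.min(),x[y==y.min()+3].mean())
# lift-pose: target tool angle at rest pick
q=[.0018,.4468,.8946,.0038]; Rp=Rn.from_quat([q[1],q[2],q[3],q[0]]); ax=Rp.as_matrix()[:,0]; a=np.arctan2(ax[1],ax[0]); print('pick ang',a)
goto([.6224,.2321,.16],a)
im=snap('scene','s9')[0]; p_=finder.place_of('scene','hook_tip'); print(p_[:1], proj(cams.get_calibration('scene'),p+R.apply([-.094,.001,.0158])))
im=im[110:210,190:310,::-1]; w=cv2.imread('pics/w9.png')
cv2.imwrite('pics/v9.png',np.hstack([cv2.resize(im,(400,384),interpolation=2),w[:,100:420]]))
```

```text
[0.57306846 0.09158919 0.16965597] [0.0054 0.6282 0.778  0.001 ] [-0.16248767 -0.22473545 -1.54463499]
[238, 169, 41, 176, 6047] ctr px [259.3 256.4] ctr [0.5722 0.1002] len/wid [0.0944 0.0165] ang -1.3181
rear row 163 254.66666666666666
w4 162 258.7692307692308
pick ang 2.215192626143044
xyz [0.6343, 0.3952, 0.0373] w [0.0011, 0.0026, -0.1375] rows>= 3.588717842798971
[{'location': [230.1, 186.9], 'confidence': 0.6}] [230.21487488 188.69117133]
```

View pics/v9.png

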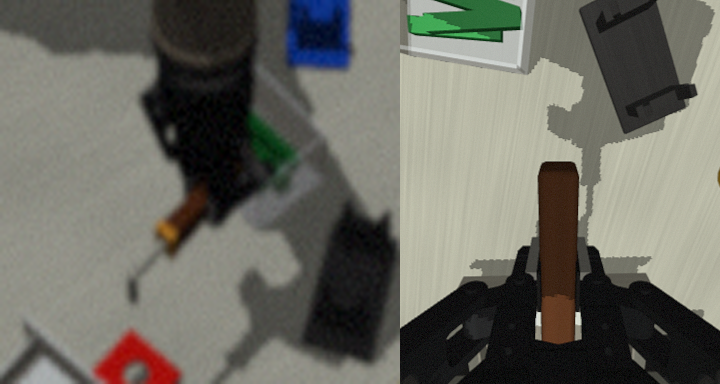

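The grip is unchanged (handle's rear end at row 163, against 162 before). Returning above the rest.

Request:
jog_arm([
  {"x": 0.15,"y": 0.1,"z": 0,"wx": 0.001,"wy": 0.003,"wz": -0.03},
  {"x": 0.3,"y": 0.2,"z": 0,"wx": 0.001,"wy": 0.003,"wz": -0.06},
  {"x": 0.45,"y": 0.3,"z": 0,"wx": 0.001,"wy": 0.003,"wz": -0.09},
  {"x": 0.58,"y": 0.37,"z": 0,"wx": 0.001,"wy": 0.003,"wz": -0.12},
  {"x": 0.634,"y": 0.395,"z": 0,"wx": 0.001,"wy": 0.003,"wz": -0.137},
  {"x": 0.634,"y": 0.395,"z": 0,"wx": 0.001,"wy": 0.003,"wz": -0.137},
  {"x": 0.634,"y": 0.395,"z": 0,"wx": 0.001,"wy": 0.003,"wz": -0.137},
  {"x": 0.634,"y": 0.395,"z": 0,"wx": 0.001,"wy": 0.003,"wz": -0.137},
  {"x": 0.634,"y": 0.395,"z": 0,"wx": 0.001,"wy": 0.003,"wz": -0.137},
])

```text
t: 19.65
eef_pos: [0.621, 0.2297, 0.165]
tool_rot: [-0.002, 0.449, 0.894, -0.002]
contact_force: [-0.4, 0.5, -1.6]
gripper_width: 0.191
```

Run:
```python
from h import *
print(tool()[1]);goto([.6224,.2321,.042],2.2152)
```

```text
[0.62099813 0.22971198 0.16495929]
xyz [0.0046, 0.0154, 0.6147] w [-0.0014, -0.0004, -0.0015] rows>= 2.9494115725133314
```

Down to about 25 mm above the seat, then re-trim.

Request:
jog_arm([
  {"x": 0.005,"y": 0.015,"z": 0.1,"wx": -0.001,"wy": 0,"wz": -0.0015},
  {"x": 0.005,"y": 0.015,"z": 0.25,"wx": -0.001,"wy": 0,"wz": -0.0015},
  {"x": 0.005,"y": 0.015,"z": 0.4,"wx": -0.001,"wy": 0,"wz": -0.0015},
  {"x": 0.005,"y": 0.015,"z": 0.46,"wx": -0.001,"wy": 0,"wz": -0.0015},
  {"x": 0.005,"y": 0.015,"z": 0.46,"wx": -0.001,"wy": 0,"wz": -0.0015},
  {"x": 0.005,"y": 0.015,"z": 0.46,"wx": -0.001,"wy": 0,"wz": -0.0015},
  {"x": 0.005,"y": 0.015,"z": 0.46,"wx": -0.001,"wy": 0,"wz": -0.0015},
])

```text
t: 20.23
eef_pos: [0.6238, 0.232, 0.0748]
tool_rot: [0.0, 0.447, 0.894, 0.001]
contact_force: [0.3, -0.5, -1.7]
gripper_width: 0.195
```

Run:
```python
from h import *
print(tool()[1]);goto([.6224,.2321,.042],2.2152)
```

```text
[0.62378382 0.23202267 0.07480946]
xyz [0.0044, -0.0055, 0.164] w [0.0004, -0.0001, -0.0003] rows>= 0.7874992361106599
```

Request:
jog_arm([
  {"x": 0.004,"y": -0.005,"z": 0,"wx": 0,"wy": 0,"wz": 0},
  {"x": 0.004,"y": -0.005,"z": 0.03,"wx": 0,"wy": 0,"wz": 0},
  {"x": 0.004,"y": -0.005,"z": 0.06,"wx": 0,"wy": 0,"wz": 0},
  {"x": 0.004,"y": -0.005,"z": 0.09,"wx": 0,"wy": 0,"wz": 0},
  {"x": 0.004,"y": -0.005,"z": 0.12,"wx": 0,"wy": 0,"wz": 0},
  {"x": 0.004,"y": -0.005,"z": 0.14,"wx": 0,"wy": 0,"wz": 0},
  {"x": 0.004,"y": -0.005,"z": 0.155,"wx": 0,"wy": 0,"wz": 0},
  {"x": 0.004,"y": -0.005,"z": 0.155,"wx": 0,"wy": 0,"wz": 0},
  {"x": 0.004,"y": -0.005,"z": 0.155,"wx": 0,"wy": 0,"wz": 0},
])

```text
t: 20.98
eef_pos: [0.6225, 0.2321, 0.0436]
tool_rot: [-0.0, 0.447, 0.894, 0.001]
contact_force: [0.2, -0.0, -1.6]
gripper_width: 0.193
```

Run:
```python
from h import *
cams.read_camera('top');print(tool()[0]['contact_force'],tool()[1]);goto([.6224,.2321,.042],2.2152)
```

```text
[-0.26904566 -0.35685284 -0.99476455] [0.62268366 0.23207208 0.04384173]
xyz [0.001, -0.0011, 0.0092] w [0.0005, -0.0001, -0.0003] rows>= 0.04469192978818317
```

Request:
jog_arm([
  {"x": 0,"y": 0,"z": 0.005,"wx": 0,"wy": 0,"wz": 0},
  {"x": 0,"y": 0,"z": 0.01,"wx": 0,"wy": 0,"wz": 0},
  {"x": 0,"y": 0,"z": 0.01,"wx": 0,"wy": 0,"wz": 0},
  {"x": 0,"y": 0,"z": 0.01,"wx": 0,"wy": 0,"wz": 0},
])

```text
t: 21.37
eef_pos: [0.6227, 0.2321, 0.0419]
tool_rot: [0.0, 0.447, 0.894, 0.001]
contact_force: [0.2, -0.1, -2.2]
gripper_width: 0.196
```

Request:
jog_arm([
  {"x": 0,"y": 0,"z": 0,"wx": 0,"wy": 0,"wz": 0},
  {"x": 0,"y": 0,"z": 0,"wx": 0,"wy": 0,"wz": 0},
  {"x": 0,"y": 0,"z": 0,"wx": 0,"wy": 0,"wz": 0},
  {"x": 0,"y": 0,"z": 0,"wx": 0,"wy": 0,"wz": 0},
  {"x": 0,"y": 0,"z": 0,"wx": 0,"wy": 0,"wz": 0},
  {"x": 0,"y": 0,"z": 0,"wx": 0,"wy": 0,"wz": 0},
  {"x": 0,"y": 0,"z": 0,"wx": 0,"wy": 0,"wz": 0},
  {"x": 0,"y": 0,"z": 0,"wx": 0,"wy": 0,"wz": 0},
], hand=1)

```text
t: 22.03
eef_pos: [0.6227, 0.2321, 0.0419]
tool_rot: [0.0, 0.447, 0.894, 0.001]
contact_force: [0.7, 0.3, -0.3]
gripper_width: 0.996
```

Request:
jog_arm([
  {"x": 0,"y": 0,"z": -0.05,"wx": 0,"wy": 0,"wz": 0},
  {"x": 0,"y": 0,"z": -0.15,"wx": 0,"wy": 0,"wz": 0},
  {"x": 0,"y": 0,"z": -0.3,"wx": 0,"wy": 0,"wz": 0},
  {"x": 0,"y": 0,"z": -0.5,"wx": 0,"wy": 0,"wz": 0},
  {"x": 0.1,"y": 0,"z": -0.7,"wx": 0,"wy": 0,"wz": 0},
  {"x": 0.3,"y": 0,"z": -0.9,"wx": 0,"wy": 0,"wz": 0},
  {"x": 0.5,"y": 0,"z": -1,"wx": 0,"wy": 0,"wz": 0},
  {"x": 0.5,"y": 0,"z": -1,"wx": 0,"wy": 0,"wz": 0},
  {"x": 0.5,"y": 0,"z": -1,"wx": 0,"wy": 0,"wz": 0},
  {"x": 0.5,"y": 0,"z": -1,"wx": 0,"wy": 0,"wz": 0},
])

```text
t: 22.87
eef_pos: [0.5621, 0.3132, 0.2434]
tool_rot: [0.001, 0.446, 0.895, 0.002]
contact_force: [0.2, -0.9, 0.9]
gripper_width: 0.998
```

Run:
```python
from h import *; from hd import handle; from tab import tab
im,c=snap('wrist','w10'); handle(im,c)
im2,c2=snap('top','t10'); handle(im2,c2); tab(im2,c2)
s,cs=snap('scene','s10')
A=cv2.resize(s[60:260,150:370,::-1],(420,384),interpolation=2); cv2.imwrite('pics/v10.png',np.hstack([A,im[:,100:440,::-1]]))
```

```text
[250, 212, 15, 71, 948] ctr px [257. 247.] ctr [0.6205 0.2349] len/wid [0.1014 0.0171] ang -0.9176
[8, 27, 87, 93, 927] ctr px [61.8 84.8] ctr [0.8911 0.6185] len/wid [0.3173 0.1431] ang -0.646
[178, 168, 33, 25, 237] ctr px [193.4 180.4] ctr [0.6209 0.2342] len/wid [0.0994 0.0191] ang -0.9409
tab [590.3  -4.3] [60.  50.4] 13.2 box px (268, 182, 22, 23)
hole [591.4  -4. ] [28.3 31. ] 0.91 box px (273, 188, 12, 11)
```

View pics/v10.png

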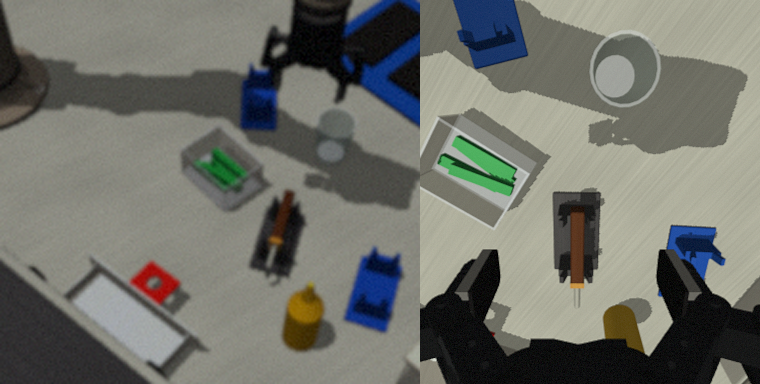

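The hook lies in both notches of the dark rest (right half, (577,240)), within 2 mm of where it started. The tray is about 102 mm farther out, and the bystanders are undisturbed.

```bash
python3 -c "
from station import bot; print(bot.hand_in())"
```

```text
the job is handed in; nothing more can be done
None
```

The tray is drawn out to its stop and the hook is back in the dark rest. I handed the job in at about 23 s of the 64 s allowed; the hand-in gave no verdict.

- **Pull:** I met the stop after drawing the tray about 105 mm. I then leaned on it for over a second. The readings at the end of that hold were a 12–13 N pull plus about 6 N of vertical force, roughly 14 N in all. No reading came near 25 N.
- **Tray:** after unhooking it stands about 102 mm farther out than at the start. It eased back a few mm off the stop, as the task said it would.
- **Hook:** the wrist and top cameras put the handle within about 2 mm of where it first lay, and turned less than 0.02 rad. It lies in both notches and is released.
- **Bystanders and robot:** the last pictures show the bottle, glass and pan where they stood, judged by eye only. The arm is well clear and touching nothing.

No check failed. The only disagreement was 2–4 mm between commanded and measured arm positions while moving, which I corrected before inserting the nose and before laying the hook down.

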